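Balance the centrifuge rotor

TASK

The six tubes in the open centrifuge are loaded out of balance: no tube stands across from one of its own kind. Rearrange them so that every tube stands in the cup directly opposite its twin, all six upright and fully down in the rotor's cups; use the empty rack beside the centrifuge to park a tube on the way. Keep the tubes upright throughout and do not knock over the dropper bottle.

Things in the scene. Friction and masses are not known exactly. Their poses are not given: they have to be found in the camera images.
- short1_mid (a point): short glass vial with a black screw cap, 22 mm diameter, 52 mm high, about 22 g; one of two alike (twins short1, short2). The point is on its axis, half-way up, 26 mm above its flat base. Its z axis is the tube's long axis, up at the start.
- short2_mid (a point): short glass vial with a black screw cap, 22 mm diameter, 52 mm high, about 22 g; one of two alike (twins short1, short2). The point is on its axis, half-way up, 26 mm above its flat base. Its z axis is the tube's long axis, up at the start.
- large1_mid (a point): large glass vial with a blue screw cap, 27 mm diameter, 64 mm high, about 22 g; one of two alike (twins large1, large2). The point is on its axis, half-way up, 32 mm above its flat base. Its z axis is the tube's long axis, up at the start.
- large2_mid (a point): large glass vial with a blue screw cap, 27 mm diameter, 64 mm high, about 22 g; one of two alike (twins large1, large2). The point is on its axis, half-way up, 32 mm above its flat base. Its z axis is the tube's long axis, up at the start.
- crown1_mid (a point): tall straight tube with a bare metal crown cap and a hexagon nut on top, 25 mm diameter (crown 26 mm, from 58 to 67 mm above the base; nut 17 mm across its corners above that), 75.5 mm high, about 30 g; one of two alike (twins crown1, crown2). The point is on its axis, half-way up, 38 mm above its flat base. Its z axis is the tube's long axis, up at the start.
- crown2_mid (a point): tall straight tube with a bare metal crown cap and a hexagon nut on top, 25 mm diameter (crown 26 mm, from 58 to 67 mm above the base; nut 17 mm across its corners above that), 75.5 mm high, about 30 g; one of two alike (twins crown1, crown2). The point is on its axis, half-way up, 38 mm above its flat base. Its z axis is the tube's long axis, up at the start.
- rotor: aluminium rotor, locked. Origin on its upright axis, level with its six cup floors (about 85 mm above the worktop). Cup centres: 70 mm from the origin at 0, 60, .. 300 degrees from its x axis. Cups: flat floor at z = 0, 30 mm wide inside, flaring to 37 mm (43 mm outside) at the rim, z = 16 mm; the hub nut at the middle is as high. At the start each cup holds one tube, standing on the floor.
- centrifuge: white bench centrifuge, fixed, 315 mm deep, 270 mm wide. Origin on the worktop below the rotor's axis, x pointing to its back. The bowl round the rotor is 224 mm wide; the deck round the bowl is 98 mm high. The open lid stands 165 mm behind the rotor's axis, leaning back, top about 390 mm high. White hoses hang 0.3 to 0.5 m above the left part of the worktop (y over 0.15, x over 0.45): swing the arm in front of them.
- rack: low white square tube rack, 104 x 104 mm, 24 mm high, with four empty wells; fixed to the worktop. Origin under its centre, on the worktop, z up. Well centres at x = +-24, y = +-24 mm in its frame, 34 mm diameter, flat floor 6 mm above the worktop.
- dropper_mid (a point): white dropper bottle with a red pointed cap, 34 mm diameter, 96 mm high, standing loose near the rack; to be left standing. The point is on its axis, 48 mm above its base; z axis along the bottle.
Not all that is in view belongs to the job. Leave any orange look-alike of the part that bears large1_mid alone.

How it is judged:
At the end, for the whole second after the job is handed in: The two short vials, the two large vials and the two crown-capped tubes each stand 126 to 154 mm apart (in opposite cups); every tube's axis is 60 to 80 mm from the rotor's axis, its base within 5 mm of the cup floor, tilted less than 0.12 rad, released and at rest (horizontal distance between short1_mid and short2_mid between 0.126 and 0.154 m and horizontal distance between large1_mid and large2_mid between 0.126 and 0.154 m and horizontal distance between crown1_mid and crown2_mid between 0.126 and 0.154 m and horizontal distance between short1_mid and rotor between 0.06 and 0.08 m and z of short1_mid in the frame of rotor between 0.021 and 0.031 m and angle between each of short1_mid, short2_mid, large1_mid, large2_mid, crown1_mid, crown2_mid's own z axis and vertical below 0.12 rad and linear speed of each of short1, short2, large1, large2, crown1, crown2 below 0.02 m/s and horizontal distance between short2_mid and rotor between 0.06 and 0.08 m and z of short2_mid in the frame of rotor between 0.021 and 0.031 m and horizontal distance between large1_mid and rotor between 0.06 and 0.08 m and z of large1_mid in the frame of rotor between 0.027 and 0.037 m and horizontal distance between large2_mid and rotor between 0.06 and 0.08 m and z of large2_mid in the frame of rotor between 0.027 and 0.037 m and horizontal distance between crown1_mid and rotor between 0.06 and 0.08 m and z of crown1_mid in the frame of rotor between 0.03275 and 0.04275 m and horizontal distance between crown2_mid and rotor between 0.06 and 0.08 m and z of crown2_mid in the frame of rotor between 0.03275 and 0.04275 m); the robot touches nothing.
It fails at once if a tube is tipped by more than 0.6 rad (angle between any of short1_mid, short2_mid, large1_mid, large2_mid, crown1_mid, crown2_mid's own z axis and vertical above 0.6 rad).
It fails at once if the dropper bottle is knocked over (angle between dropper_mid's own z axis and vertical above 0.5 rad).
It also fails if it takes over 125 s, if anything falls off the work surface, if the arm or the gripper's body presses on something with over 40 N, if the wrist force passes 120 N, or if a joint passes its speed limit or range.

ROBOT

A 7-joint arm with a two-finger parallel gripper is mounted at the origin on a cart in front of the work surface, level with it; the furniture and walls round the work are solid. World frame = base frame: x ahead of the robot, y to its left, z up, the work surface at z = 0. Lengths are in m, angles in rad, forces in N, time in s.
With the tool pointing down it reaches from about 0.35 to 0.9 m from the base axis. Payload 8.1 kg.
Tool frame: the origin (TCP) lies on the centre line of the jaws, within the pads' length; the fingertips stand 22 mm ahead of it and the grasp point (between the pads) lies 3 mm ahead of it; z points along the fingers, y is the line along which they close (so a half turn about z gives the same grasp; the last joint's range is limited). The gripper opens to 85 mm and grips with 20 to 120 N. Pads are 22 mm wide; open, the fingers measure 114 mm over their backs; the gripper's body (76 mm by 85 mm) begins 54 mm behind the grasp point. The pads swing forward as they close: fully open they stand 13 mm farther back than shut.
Start: joints at [-1.254, 0.434, 0.025, 1.573, -0.012, 1.134, -0.075], TCP at [0.255, 0.571, 0.23] pointing down, gripper open.
Joint ranges: [-2.62, 2.62], [-0.44, 2.09], [-1.27, 1.32], [0.08, 2.57], [-1.32, 4.46], [0.12, 2], [-2.74, 2.74]. Speed limits (rad/s): [2.22, 2.22, 3.01, 3.01, 3.14, 3.14, 3.14].

INTERFACE

Orientations are given as a rotation vector (axis times angle).
In Python, from workcell import manip gives the robot as it stands.
- The arm moves only by the tool apply_moves, never from a script. Its argument "increments" is a list of rows, each a list of 5 numbers: the shift along the tool's x, y, z in mm, then the turn about the tool's z in rad, then the finger opening in mm, from 0 to 85.4. In form: [[x, y, z, turn, gripper], ...]. A call has 1 to 20 rows; each row shifts and turns the commanded pose from where the row before left it, along the tool's axes as they then stand; what a row does not reach is not made up. A row lasts 1/10 s, in which the tool goes at most 50 mm and 8.59 degrees, less where a joint would pass 70% of its speed; a pose out of reach is approached as far as the arm can. A call with a gripper value outside its range is refused whole. The fingers move at their own pace and stop on an object; "grip_force" is the grip in N (left out, the last holds). Time passes only in rows, so rows that do not move let the fingers close. It gives the time, the measured TCP pose, the force, the opening and the grip force at its end, in the units of the state.
- manip.state(): the state, without advancing time (a new reading comes with each control period).
- manip.get_image(name): name is "scene" or "top" or "wrist"; returns a dict with "pixels" (400x640x3 uint8, red, green, blue), "range_z" (400x640 float32, m along the optical axis (not along the pixel's ray), 0 where there is no reading), "fx", "fy", "cx", "cy" (pixels), "world_from_camera" (4x4, takes a point from camera to world coordinates); the wrist camera has in their place "mount" (4x4, takes a point from camera to tool coordinates, whose origin is the TCP and whose axes are the flange's). Camera axes: x right, y up, looking along -z (the intrinsics and any distortion apply to the point x, -y, -z); pixel columns grow to the right and rows downward; lengths in m; the calibration is good to about 2 mm. A picture is of the moment at which its call begins: read the wrist's pose just before it.
- manip.job_done(): hands the job in; it is judged then, once.
The state is a dict: "clock": time; "joint_positions": joint angles; "qd": joint speeds; "joint_torque": joint torques, N m; "eef_pos": TCP position; "tool_rot": TCP orientation; "ft_force": force on the tool from outside, world axes, zero at the start; "ft_torque": the same for the moment, N m; "grip_width": finger opening in m; "grip_force": force on a finger pad.
Only numpy, scipy, OpenCV 4.12 (cv2) and the standard library are available. Lean on these libraries where they do the work, as an engineer would, in place of code of your own. Each camera call takes 0.05 s, during which the arm holds its last target. There are 200 camera calls.

## Working session

There is one attempt and no reset: what is moved stays moved. The work goes in short steps, Python scripts to look and compute and a tool call to move; the robot and the scene stay as the last step left them, time stands still between calls to the robot, and variables do not carry over. Pictures are saved under pics/ and viewed, at most 14 in all, crops included, and the job is handed in when it is done.

Besides the shell and the picture viewer there is one more tool, called after "Emit:" as name(argument=value, ...) on one line, values as JSON. apply_moves: Moves the arm, as the interface text tells. Its arguments: {"type":"object","properties":{"increments":{"type":"array","items":{"type":"array","items":{"type":"number"}}},"grip_force":{"type":"number"}},"required":["increments"]}

```bash
mkdir -p pics
cat > h.py <<'E'
import numpy as np, cv2
from workcell import manip
def grab(n):
    s=manip.state(); im=manip.get_image(n)
    return s,im
def save(im,name,crop=None,scale=1):
    p=im["pixels"][:,:,::-1]
    if crop: p=p[crop[1]:crop[3],crop[0]:crop[2]]
    if scale!=1: p=cv2.resize(p,None,fx=scale,fy=scale,interpolation=cv2.INTER_CUBIC)
    cv2.imwrite("pics/"+name,p)
def T(im,s=None):
    if "world_from_camera" in im: return np.array(im["world_from_camera"])
    from scipy.spatial.transform import Rotation as R
    M=np.eye(4); M[:3,:3]=R.from_rotvec(s["tool_rot"]).as_matrix(); M[:3,3]=s["eef_pos"]
    return M@np.array(im["mount"])
def onplane(im,u,v,z,s=None):
    M=T(im,s); d=M[:3,:3]@np.array([(u-im["cx"])/im["fx"],-(v-im["cy"])/im["fy"],-1]); o=M[:3,3]
    return o+d*(z-o[2])/d[2]
def cloud(im,s=None):
    z=im["range_z"]; v,u=np.mgrid[:z.shape[0],:z.shape[1]]
    P=np.stack([(u-im["cx"])/im["fx"]*z,-(v-im["cy"])/im["fy"]*z,-z],-1)
    M=T(im,s); W=P@M[:3,:3].T+M[:3,3]; W[z==0]=np.nan
    return W
E
python3 - <<'E'
from h import *
for n in("scene","top","wrist"):
    s,im=grab(n); save(im,n+"0.png"); print(n,[k for k in im if k not in("pixels","range_z")],im["fx"],im["cx"],im["cy"]); print(np.round(T(im,s),3))
    np.savez(n+"0.npz",**im)
print({k:np.round(v,3) for k,v in s.items()})
E
```

```text
scene ['fx', 'fy', 'cx', 'cy', 'world_from_camera'] 411.83152702010733 325.9203238093357 200.90535446719682
[[ 0.869  0.356 -0.345  0.208]
 [-0.495  0.614 -0.614 -0.618]
 [-0.007  0.704  0.71   0.801]
 [ 0.     0.     0.     1.   ]]
top ['fx', 'fy', 'cx', 'cy', 'world_from_camera'] 505.8240313160983 306.24346841473346 195.47559543709707
[[-0.015  0.995 -0.103  0.41 ]
 [-1.    -0.016 -0.003 -0.039]
 [-0.004  0.103  0.995  1.252]
 [ 0.     0.     0.     1.   ]]
wrist ['fx', 'fy', 'cx', 'cy', 'mount'] 287.0823327721246 321.2811266414429 202.19375207902453
[[ 0.407 -0.872 -0.273  0.185]
 [ 0.913  0.389  0.122  0.601]
 [-0.    -0.299  0.954  0.374]
 [ 0.     0.     0.     1.   ]]
{'clock': np.float64(0.1), 'joint_positions': array([-1.254,  0.435,  0.025,  1.574, -0.012,  1.134, -0.075]), 'qd': array([-0.001, -0.001, -0.001, -0.002, -0.002,  0.001,  0.001]), 'joint_torque': array([ 2.0000e-03, -6.7175e+01,  1.0280e+00, -3.1690e+01,  1.6000e-02,
        7.0000e-03, -0.0000e+00]), 'eef_pos': array([0.255, 0.57 , 0.229]), 'tool_rot': array([-6.550e-01, -3.072e+00,  2.000e-03]), 'ft_force': array([-0.017,  0.415, -0.05 ]), 'ft_torque': array([0.065, 0.011, 0.018]), 'grip_force': np.float64(0.0), 'grip_width': np.float64(0.085)}
```

View pics/scene0.png

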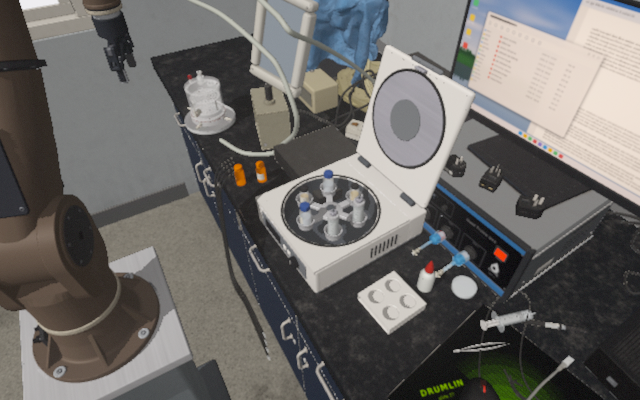

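View pics/top0.png

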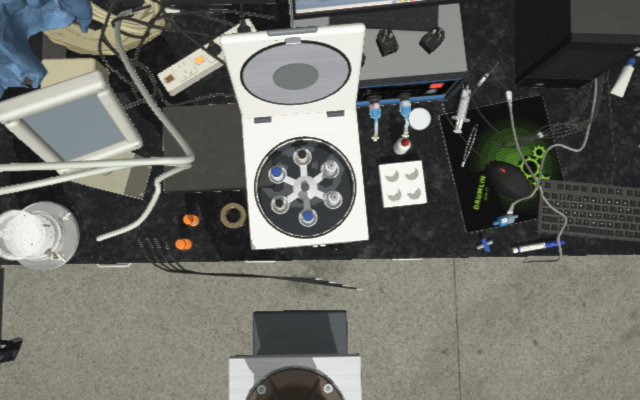

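Scene: centrifuge with six tubes around (330,210), rack at (392,300), red-capped dropper at (427,275), orange look-alikes at (240,175) and (262,172), to be left alone. Top: rotor around (305,186), rack at (403,184), dropper at (402,146).

Run:
```python
from h import *
im=dict(np.load("top0.npz")); save(im,"topc.png",(245,130,365,245),5)
sc=dict(np.load("scene0.npz")); save(sc,"scenec.png",(275,160,385,250),6)
W=cloud(im)
# sample heights of tube tops
print("deck",W[140:240,252][::30,:].round(3)); print("hub",W[184:190,303:308,:].reshape(-1,3).mean(0).round(3))
for (u,v) in [(277,173),(303,156),(331,170),(333,201),(307,216),(280,203)]:
    w=W[v-9:v+9,u-9:u+9].reshape(-1,3); z=w[:,2]; m=z>np.nanmax(z)-0.006
    print((u,v),w[m].mean(0).round(4),m.sum(),np.nanmax(z).round(4))
# rack
m=(W[...,2]>0.015)&(W[...,2]<0.032); m[:, :375]=0; m[:,435:]=0; m[:155]=0;m[215:]=0
v,u=np.where(m); P=W[m]; r=cv2.minAreaRect(P[:,:2].astype(np.float32)*1000); print("rack",r,m.sum(),np.median(P[:,2]))
hsv=cv2.cvtColor(im["pixels"],cv2.COLOR_RGB2HSV)
d=W[135:165,390:415]; print("dropper",np.nanmax(d[...,2]),d[d[...,2]>0.05].mean(0))
```

```text
deck [[0.66  0.087 0.102]
 [0.589 0.087 0.102]
 [0.521 0.089 0.095]
 [0.452 0.089 0.097]]
hub [ 0.549 -0.034  0.101]
(277, 173) [0.5789 0.0286 0.1499] 67 0.1536
(303, 156) [ 0.6186 -0.0288  0.138 ] 36 0.1419
(331, 170) [ 0.5897 -0.091   0.1632] 19 0.1673
(333, 201) [ 0.5188 -0.0968  0.1621] 27 0.1662
(307, 216) [ 0.4789 -0.0389  0.1505] 57 0.1543
(280, 203) [0.5088 0.0229 0.1385] 32 0.1421
rack ((563.1170043945312, -272.4091796875), (104.29065704345703, 105.33024597167969), 5.133776664733887) 1258 0.02457364060526057
dropper 0.09582803105370874 [ 0.65306288 -0.27006744  0.06561541]
```

View pics/topc.png

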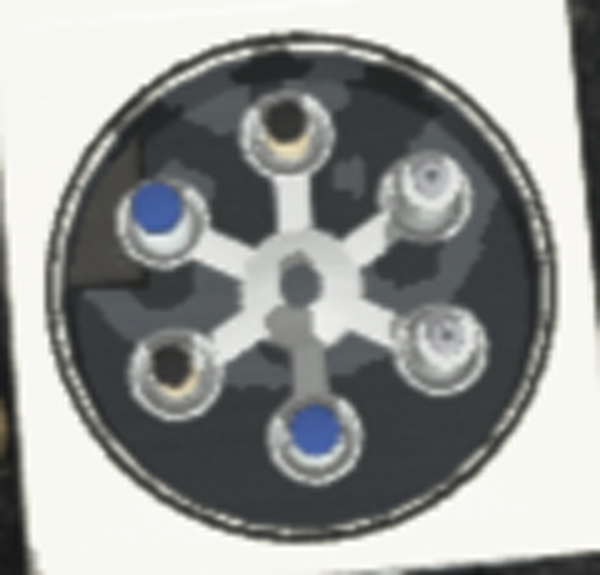

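View pics/scenec.png

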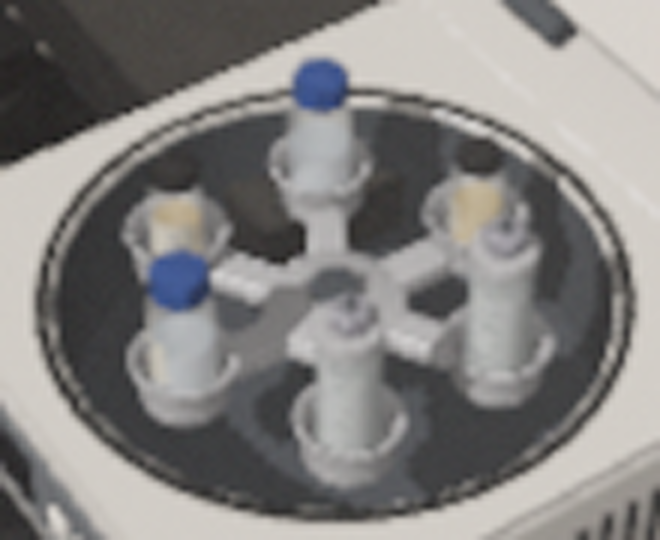

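Crops: the rotor holds (ring order) back = short (black cap, crop ≈287,118), back-right = crown (432,175), front-right = crown (447,335), front = large blue (316,428), front-left = short (172,365), back-left = large blue (157,207). None is orange.
Plan, four moves: front-right crown → rack, front large → front-right cup, front-left short → front cup, then the parked crown → front-left cup. First I go over the rotor for a close look.

Emit:
apply_moves(increments=[[-19,-26.6,-2,0,50],[-19,-26.6,-2,0,50],[-19,-26.6,-2,0,50],[-19,-26.6,-2,0,50],[-19,-26.6,-2,0,50],[-19,-26.6,-2,0,50],[-19,-26.6,-2,0,50],[-19,-26.6,-2,0,50],[-19,-26.6,-2,0,50],[-19,-26.6,-2,0,50],[-29,-21,-5,0,50],[-29,-21,-5,0,50],[-29,-21,-5,0,50],[-29,-21,-5,0,50],[-29,-21,-5,0,50],[-29,-21,-5,0,50],[-29,-21,-5,0,50],[-29,-21,-5,0,50],[-29,-21,-5,0,50],[-29,-21,-5,0,50]], grip_force=30)

```text
clock: 2.15
eef_pos: [0.4994, -0.0609, 0.3002]
tool_rot: [-0.654, -3.073, -0.0]
ft_force: [1.1, 0.1, -0.2]
grip_width: 0.0499
grip_force: 0.0
```

Run:
```python
from h import *
s,im=grab("wrist"); save(im,"w1.png"); np.savez("w1.npz",**im); np.save("w1s.npy",s,allow_pickle=True)
print(s["eef_pos"],s["tool_rot"],np.round(s["joint_positions"],2),s["clock"])
```

```text
[ 0.49942585 -0.0608711   0.30015369] [-6.54193533e-01 -3.07268737e+00 -2.35093005e-04] [-0.43  0.18  0.53  1.79 -0.1   1.2   1.28] 2.15
```

View pics/w1.png

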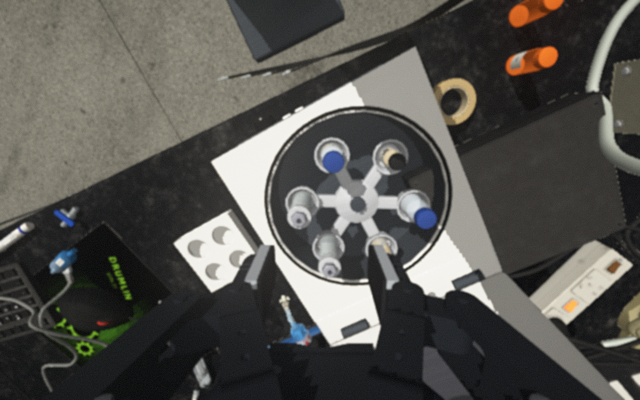

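The wrist view shows the bowl at about (358,195), with blue caps at (333,160) and (425,218), black caps at (396,158) and (381,243), crowns at (298,217) and (330,268), and the rack at (216,250).

```bash
cat > m.py <<'E'
from h import *
from scipy.optimize import least_squares
def circ(P):
    f=lambda p:np.hypot(P[:,0]-p[0],P[:,1]-p[1])-p[2]
    r=least_squares(f,[*P.mean(0),.1],loss="soft_l1",f_scale=.001); return r.x,np.median(abs(f(r.x)))
def comps(mask,amin,amax):
    n,l,st,c=cv2.connectedComponentsWithStats(mask.astype(np.uint8))
    return [(c[i],st[i]) for i in range(1,n) if amin<=st[i,4]<=amax]
def analyse(im,s,c0):
    p=im["pixels"]; hsv=cv2.cvtColor(p,cv2.COLOR_RGB2HSV); g=hsv[...,2].astype(float)
    M=T(im,s)
    def proj(X):
        q=np.linalg.inv(M)@np.array([*X,1]); return im["cx"]+im["fx"]*q[0]/-q[2], im["cy"]-im["fy"]*q[1]/-q[2]
    # bowl edge: radial search dark->white (deck)
    pts=[]
    rs=np.arange(.100,.124,.0005)
    for a in np.arange(0,2*np.pi,.03):
        uv=np.array([proj((c0[0]+r*np.cos(a),c0[1]+r*np.sin(a),.098)) for r in rs],np.float32)
        val=cv2.remap(p.max(2).astype(np.float32),uv[None,:,0],uv[None,:,1],cv2.INTER_LINEAR)[0]
        # last crossing below 150 -> deck stays white beyond
        lo=np.where(val<140)[0]
        if len(lo) and lo[-1]<len(rs)-6 and val[-1]>160: r=rs[lo[-1]]; pts.append((c0[0]+r*np.cos(a),c0[1]+r*np.sin(a)))
    print("bowl",len(pts),np.round(circ(np.array(pts)),4) if 0 else [np.round(q,4) for q in circ(np.array(pts))])
    blue=(hsv[...,0]>105)&(hsv[...,0]<125)&(hsv[...,1]>120)&(g>80)
    for c,st in comps(blue,30,2000):
        X=onplane(im,*c,.149,s)
        if np.hypot(*(X[:2]-c0))<.1: print("blue",c.round(1),st[4],X.round(4))
    W=cloud(im,s); d=np.hypot(W[...,0]-c0[0],W[...,1]-c0[1])
    for zlo,zhi in((.130,.1395),(.144,.1515),(.155,.165)):
        m=(W[...,2]>zlo)&(W[...,2]<zhi)&(d<.1)
        for c,st in comps(m,6,3000): print("z",zlo,c.round(1),st[4],onplane(im,*c,zhi-.002,s).round(4))
E
python3 - <<'E'
from m import *
c0=np.array([.549,-.034])
print("TOP"); analyse(dict(np.load("top0.npz")),None,c0)
print("WRIST"); analyse(dict(np.load("w1.npz")),np.load("w1s.npy",allow_pickle=True).item(),c0)
print("SCENE"); analyse(dict(np.load("scene0.npz")),None,c0)
E
```

```text
TOP
bowl 210 [array([ 0.5495, -0.0332,  0.1174]), np.float64(0.0002)]
blue [275.8 171.1] 66 [0.5789 0.0297 0.149 ]
blue [307.4 215.4] 62 [ 0.48   -0.0383  0.149 ]
z 0.13 [302. 154.] 50 [ 0.6182 -0.0284  0.1375]
z 0.13 [279.1 175.8] 15 [0.5699 0.0232 0.1375]
z 0.13 [279.3 202.9] 47 [0.5094 0.0234 0.1375]
z 0.13 [309.8 220. ] 14 [ 0.4705 -0.0434  0.1375]
z 0.144 [326.3 164.7] 9 [ 0.5913 -0.0819  0.1495]
z 0.144 [276.1 171.1] 73 [0.5789 0.0291 0.1495]
z 0.144 [307.8 215.6] 70 [ 0.4796 -0.0392  0.1495]
z 0.155 [330.8 165.2] 44 [ 0.5879 -0.0911  0.163 ]
z 0.155 [334.  196.9] 48 [ 0.5184 -0.0966  0.163 ]
WRIST
bowl 194 [array([ 0.5496, -0.0328,  0.1182]), np.float64(0.0003)]
blue [333.1 161.5] 317 [ 0.4789 -0.039   0.149 ]
blue [425.4 218.2] 360 [0.5776 0.0289 0.149 ]
z 0.13 [330.9 153.6] 101 [ 0.4722 -0.0381  0.1375]
z 0.13 [397.1 161.6] 245 [0.509  0.0234 0.1375]
z 0.13 [301.2 203.8] 49 [ 0.5101 -0.0908  0.1375]
z 0.13 [417.2 209.9] 144 [0.57   0.0258 0.1375]
z 0.13 [328.7 253. ] 75 [ 0.5787 -0.0872  0.1375]
z 0.144 [333.2 161.9] 372 [ 0.4792 -0.0391  0.1495]
z 0.144 [301.4 206.9] 44 [ 0
[... 286 characters left out ...]
t64(0.0003)]
blue [328. 174.] 45 [0.5742 0.0225 0.149 ]
blue [304.1 206.3] 58 [ 0.4753 -0.0441  0.149 ]
z 0.13 [327.6 178.7] 38 [0.5712 0.0195 0.1375]
z 0.13 [354.3 184.8] 45 [ 0.6152 -0.0308  0.1375]
z 0.13 [303.2 187.7] 43 [0.5062 0.0211 0.1375]
z 0.13 [357.7 208.5] 33 [ 0.5802 -0.0998  0.1375]
z 0.13 [304.4 211.4] 45 [ 0.4732 -0.0482  0.1375]
z 0.13 [332.  221.9] 31 [ 0.5104 -0.1057  0.1375]
z 0.144 [327.6 172.4] 57 [0.576  0.0276 0.1495]
z 0.144 [303.8 205. ] 71 [ 0.4763 -0.0406  0.1495]
z 0.144 [357.6 203.9] 33 [ 0.5808 -0.0974  0.1495]
z 0.144 [333.1 217.4] 32 [ 0.5135 -0.105   0.1495]
z 0.155 [358.3 198.3] 39 [ 0.5839 -0.0942  0.163 ]
z 0.155 [332.4 211.4] 40 [ 0.5145 -0.1     0.163 ]
```

Centre (0.5488, -0.0335) and rotor angle 4.6° agree between the views, so the front-right crown is at (0.5185, -0.0965). I'm grasping it.

Emit:
apply_moves(increments=[[-16,-12.3,0,0,50],[-15.8,-12.2,0,0,50],[0,0,20,0,50],[0,0,30,0,50],[0,0,30,0,50],[0,0,30,0,50],[0,0,20,0,50],[0,0,15,0,50],[0,0,15,0,50],[0,0,10,0,50],[0,0,0,0,50],[0,0,0,0,20],[0,0,0,0,20],[0,0,0,0,20],[0,0,0,0,20],[0,0,0,0,20],[0,0,0,0,20],[0,0,0,0,20]], grip_force=30)

```text
clock: 4.0
eef_pos: [0.5187, -0.0951, 0.1307]
tool_rot: [0.655, 3.071, 0.0]
ft_force: [0.3, -0.3, 6.5]
grip_width: 0.0249
grip_force: 29.7
```

Gripped (24.9 mm). I'm lifting it and measuring the rack wells from the saved images.

Emit:
apply_moves(increments=[[0,0,-6,0,20],[0,0,-14,0,20],[0,0,-25,0,20],[0,0,-25,0,20],[0,0,0,0,20]])

```text
clock: 4.5
eef_pos: [0.5197, -0.0954, 0.2031]
tool_rot: [0.654, 3.068, 0.002]
ft_force: [0.3, -1.3, -0.4]
grip_width: 0.0247
grip_force: 29.5
```

Run:
```python
from m import *
for n,s in(("top0",None),("w1",np.load("w1s.npy",allow_pickle=True).item()),("scene0",None)):
    im=dict(np.load(n+".npz")); W=cloud(im,s)
    inr=(abs(W[...,0]-.563)<.06)&(abs(W[...,1]+.272)<.06)
    m=(W[...,2]>.019)&(W[...,2]<.03)&inr
    print(n,cv2.minAreaRect((W[m][:,:2]*1000).astype(np.float32)),m.sum())
    w=(W[...,2]>.001)&(W[...,2]<.014)&(abs(W[...,0]-.563)<.046)&(abs(W[...,1]+.272)<.046)
    for c,st in comps(w,10,2000): 
        r=W[st[1]:st[1]+st[3],st[0]:st[0]+st[2]]; print(" well",st[4],onplane(im,*c,.006,s).round(4))
```

```text
top0 ((563.1170654296875, -272.40924072265625), (104.29066467285156, 105.33025360107422), 5.13375186920166) 1207
 well 137 [ 0.5913 -0.2973  0.006 ]
 well 141 [ 0.5869 -0.2486  0.006 ]
 well 142 [ 0.543  -0.3017  0.006 ]
 well 142 [ 0.5387 -0.2532  0.006 ]
w1 ((563.3228149414062, -271.9574279785156), (104.67536163330078, 105.57206726074219), 5.3550286293029785) 2398
 well 295 [ 0.5411 -0.2583  0.006 ]
 well 246 [ 0.5455 -0.3061  0.006 ]
 well 200 [ 0.5875 -0.2558  0.006 ]
 well 239 [ 0.5945 -0.3032  0.006 ]
scene0 ((561.4061279296875, -271.08099365234375), (106.47040557861328, 105.7345962524414), 5.6028547286987305) 1504
 well 125 [ 0.5906 -0.2391  0.006 ]
 well 151 [ 0.5417 -0.242   0.006 ]
 well 154 [ 0.5945 -0.2864  0.006 ]
 well 168 [ 0.5461 -0.2909  0.006 ]
```

Emit:
apply_moves(increments=[[-8,-13.5,0,0,20],[-15.8,-26.9,0,0,20],[-15.8,-26.9,0,0,20],[-15.8,-26.9,0,0,20],[-15.8,-26.9,0,0,20],[-8,-13.5,0,0,20],[0,0,15,0,20],[0,0,30,0,20],[0,0,30,0,20],[0,0,20,0,20],[0,0,12,0,20],[0,0,10,0,20],[0,0,0,0,20],[0,0,0,0,20]])

```text
clock: 5.9
eef_pos: [0.5359, -0.2503, 0.0836]
tool_rot: [0.654, 3.072, -0.0]
ft_force: [-0.3, 0.3, -0.4]
grip_width: 0.0249
grip_force: 29.5
```

Run:
```python
from m import *
s=manip.state(); print(s["eef_pos"].__repr__())
a,im=grab("scene"); save(im,"s1.png",(330,210,470,340),5)
```

```text
array([ 0.53594729, -0.25025336,  0.08361504])
```

View pics/s1.png

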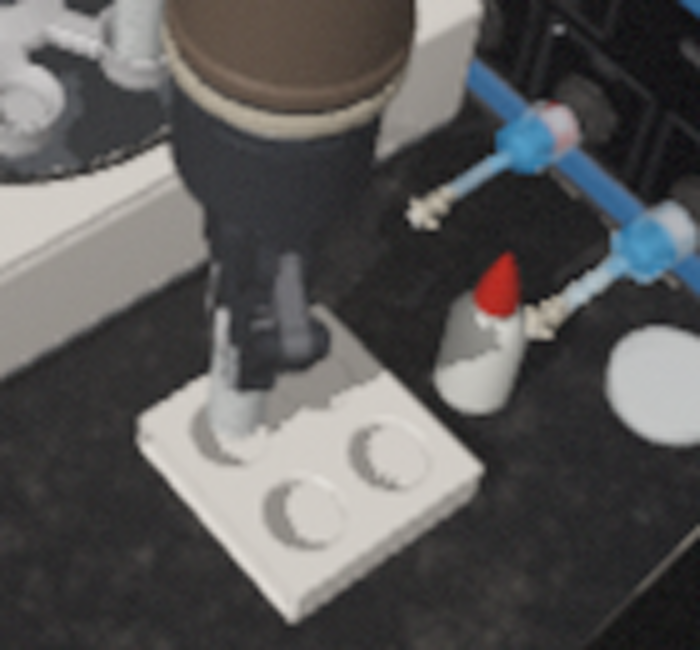

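The tube hangs over the near-left rack well (crop ≈235,430), and the dropper is clear. I'm lowering and releasing.

Emit:
apply_moves(increments=[[-1,0,8,0,20],[0,0,12,0,20],[0,0,6,0,20],[0,0,3.5,0,20],[0,0,0,0,20],[0,0,0,0,20]])

```text
clock: 6.55
eef_pos: [0.5364, -0.2506, 0.0535]
tool_rot: [-0.655, -3.072, 0.0]
ft_force: [0.5, 0.2, -0.1]
grip_width: 0.0249
grip_force: 29.5
```

Emit:
apply_moves(increments=[[0,0,1,0,20],[0,0,0,0,50],[0,0,0,0,50],[0,0,0,0,50],[0,0,0,0,50],[0,0,-8,0,50],[0,0,-15,0,50],[0,0,-15,0,50],[0,0,-15,0.134,50],[0,0,-15,0.134,50],[0,0,-15,0.134,50],[0,0,-15,0.134,50],[0,0,-15,0.134,50],[0,0,-15,0.134,50],[0,0,-15,0.134,50],[0,0,-15,0.134,50],[0,0,0,0,50]])

```text
clock: 8.25
eef_pos: [0.5375, -0.2511, 0.2135]
tool_rot: [2.132, 2.302, 0.003]
ft_force: [-0.2, -0.3, -0.0]
grip_width: 0.0495
grip_force: 0.0
```

```bash
cat > go.py <<'E'
from h import *
from scipy.spatial.transform import Rotation as R
import sys
# usage: go.py x y yaw_deg : tool-axis deltas (mm) at current yaw, and the turn needed
s=manip.state(); M=R.from_rotvec(s["tool_rot"]).as_matrix(); p=np.array(s["eef_pos"])
yaw=np.degrees(np.arctan2(M[1,1],M[0,1]))
x,y=map(float,sys.argv[1:3]); d=np.array([x,y,p[2]])-p
print("clock",s["clock"],"pos",p.round(4),"yaw_y",yaw.round(2),"tilt",M[:,2].round(4),"delta tool mm",(M.T@d*1000).round(1),"w",s["grip_width"])
if len(sys.argv)>3:
    t=(yaw-float(sys.argv[3])+90)%180-90; print("turn",np.radians(t).round(3))
print("q",np.round(s["joint_positions"],2))
E
python3 go.py 0.479 -0.0391 4.6
python3 - <<'E'
from h import *
a,im=grab("scene"); save(im,"s2.png",(290,170,450,310),5)
E
```

```text
clock 8.25 pos [ 0.5375 -0.2511  0.2135] yaw_y 4.39 tilt [ 0.004  -0.0012 -1.    ] delta tool mm [215.9 -42.2  -0.5] w 0.049503439320617806
turn -0.004
q [-0.24  0.5   0.88  1.73 -0.42  1.11  0.84]
```

View pics/s2.png

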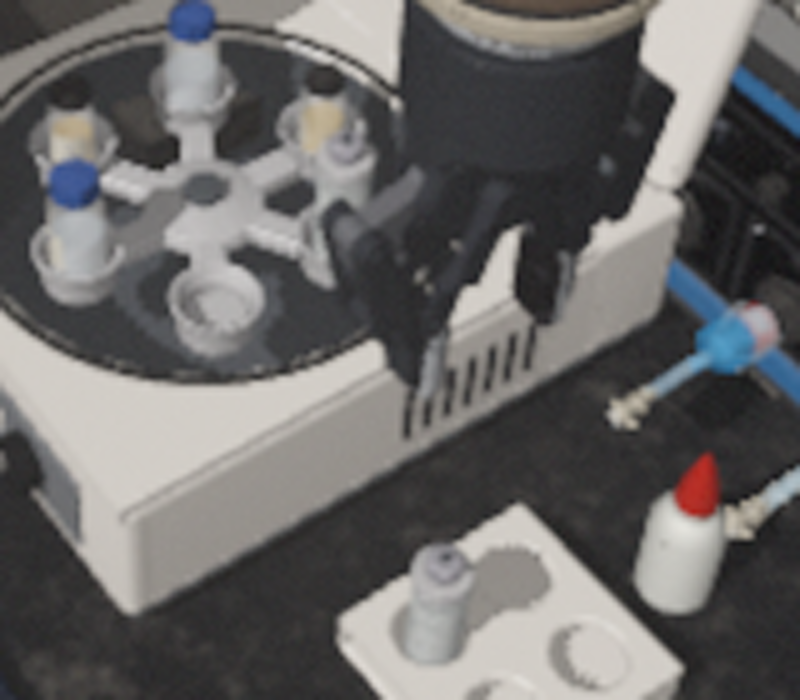

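The crown stands upright in the rack (435,600), and the front-right cup is empty (215,300). Next is the front large vial.

Emit:
apply_moves(increments=[[18,-3.5,0,0,50],[36,-7,0,0,50],[36,-7,0,0,50],[36,-7,0,0,50],[36,-7,0,0,50],[36,-7,0,0,50],[18,-3.7,0,0,50],[0,0,0,0,50],[0,0,20,0,50],[0,0,20,0,50],[0,0,20,0,50],[0,0,13,0,50],[0,0,10,0,50],[0,0,0,0,50],[0,0,0,0,50]])

```text
clock: 9.8
eef_pos: [0.4776, -0.039, 0.1279]
tool_rot: [2.132, 2.307, 0.0]
ft_force: [-0.5, -0.2, 1.2]
grip_width: 0.0499
grip_force: 0.0
```

```bash
python3 go.py 0.479 -0.0391 4.6
```

```text
clock 9.8 pos [ 0.4776 -0.039   0.1279] yaw_y 4.52 tilt [ 3.e-04 -1.e-04 -1.e+00] delta tool mm [-0.2  1.4  0. ] w 0.04988166718452362
turn -0.001
q [-0.67  0.42  0.86  2.09 -0.43  0.82  0.53]
```

Emit:
apply_moves(increments=[[0,1,-2,0,50],[0,0,0,0,20],[0,0,0,0,20],[0,0,0,0,20],[0,0,0,0,20],[0,0,0,0,20],[0,0,0,0,20],[0,0,0,0,20]])

```text
clock: 10.6
eef_pos: [0.479, -0.0384, 0.1302]
tool_rot: [2.131, 2.307, 0.002]
ft_force: [-1.6, 0.0, 6.0]
grip_width: 0.0256
grip_force: 29.1
```

```bash
python3 go.py 0.5188 -0.0967 64.6
```

```text
clock 10.6 pos [ 0.479  -0.0384  0.1302] yaw_y 4.54 tilt [ 1.5e-03  4.0e-04 -1.0e+00] delta tool mm [-61.2  35.    0. ] w 0.02555101216245241
turn -1.048
q [-0.68  0.41  0.86  2.09 -0.43  0.82  0.52]
```

Gripped at 25.6 mm. The same yaw leaves enough room at the other cups, so no turning is needed. Moving to the front-right cup.

Emit:
apply_moves(increments=[[0,0,-6,0,20],[0,0,-12,0,20],[0,0,-16,0,20],[0,0,-16,0,20],[0,0,0,0,20],[-10.2,5.8,0,0,20],[-15.3,8.8,0,0,20],[-15.3,8.8,0,0,20],[-15.3,8.8,0,0,20],[-5.1,2.8,0,0,20],[0,0,0,0,20],[0,0,0,0,20],[0,0,0,0,20]])

```text
clock: 11.9
eef_pos: [0.5176, -0.0958, 0.1794]
tool_rot: [-2.131, -2.308, -0.0]
ft_force: [0.3, 0.0, -0.8]
grip_width: 0.0254
grip_force: 29.6
```

```bash
python3 go.py 0.5188 -0.0967
python3 - <<'E'
from h import *
a,im=grab("scene"); save(im,"s3.png",(280,160,400,255),6)
E
```

```text
clock 11.9 pos [ 0.5176 -0.0958  0.1794] yaw_y 4.57 tilt [-5.e-04  7.e-04 -1.e+00] delta tool mm [-1.   1.1 -0. ] w 0.025360551893721692
q [-0.57  0.42  0.89  1.93 -0.4   0.98  0.59]
```

View pics/s3.png

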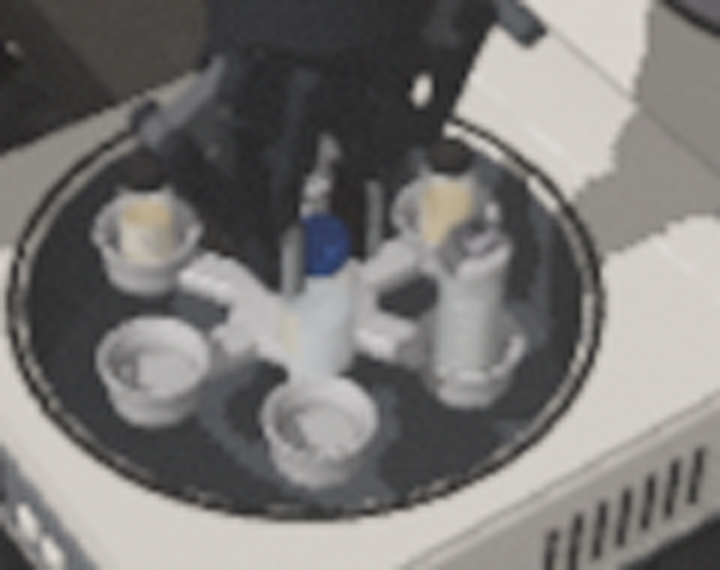

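The large vial hangs just above the front-right cup (320,420), and the front cup (155,370) is empty. Lowering.

Emit:
apply_moves(increments=[[-0.3,1.2,10,0,20],[0,0,12,0,20],[0,0,8,0,20],[0,0,6,0,20],[0,0,6,0,20],[0,0,4,0,20],[0,0,0,0,20],[0,0,0,0,20]])

```text
clock: 12.75
eef_pos: [0.5193, -0.097, 0.1336]
tool_rot: [2.132, 2.307, 0.0]
ft_force: [-0.3, -0.3, -1.7]
grip_width: 0.0257
grip_force: 29.6
```

Emit:
apply_moves(increments=[[0.5,0,1.5,0,20],[0,0,1.2,0,20],[0,0,0,0,20],[0,0,0,0,20]])

```text
clock: 13.15
eef_pos: [0.5193, -0.0964, 0.1309]
tool_rot: [2.132, 2.307, 0.0]
ft_force: [1.6, -0.5, -0.3]
grip_width: 0.0256
grip_force: 29.6
```

Emit:
apply_moves(increments=[[0,0,0,0,45],[0,0,0,0,45],[0,0,0,0,45],[0,0,0,0,45],[0,0,-8,0,48],[0,0,-18,0,48],[0,0,-25,0,48],[0,0,-25,0,48],[0,0,-4,0,48],[0,0,0,0,48],[15,0,0,0,48],[30,0,0,0,48],[30,0,0,0,48],[30,-0.5,0,0,48],[15,0,0,0,48],[0,0,0,0,48],[0,0,0,0,48]])

```text
clock: 14.85
eef_pos: [0.5088, 0.0228, 0.2102]
tool_rot: [-2.131, -2.308, 0.002]
ft_force: [0.0, 0.1, -0.1]
grip_width: 0.0481
grip_force: 0.0
```

```bash
python3 go.py 0.5091 0.0241 4.6
python3 - <<'E'
from m import *
a,im=grab("scene"); save(im,"s4.png",(280,160,400,255),6)
s,w=grab("wrist"); analyse(w,s,np.array([.549,-.0335]))
E
```

```text
clock 14.85 pos [0.5088 0.0228 0.2102] yaw_y 4.54 tilt [-1.e-03 -7.e-04 -1.e+00] delta tool mm [ 1.3  0.4 -0. ] w 0.04805986270695865
turn -0.001
q [-0.86  0.35  0.94  1.93 -0.33  1.02  0.31]
bowl 137 [array([ 0.5495, -0.0341,  0.1181]), np.float64(0.0003)]
blue [413.7 214.2] 606 [0.5789 0.0291 0.149 ]
blue [322.1 339.3] 352 [ 0.5186 -0.093   0.149 ]
z 0.13 [402.6 200.8] 251 [0.5724 0.0358 0.1375]
z 0.13 [322.7 207.4] 422 [0.5097 0.0254 0.1375]
z 0.13 [442.2 273.5] 387 [ 0.6169 -0.0262  0.1375]
z 0.13 [323.4 323.5] 257 [ 0.5193 -0.0859  0.1375]
z 0.144 [413.5 213.2] 696 [0.5783 0.0301 0.1495]
z 0.144 [323.3 338.9] 391 [ 0.5196 -0.0921  0.1495]
```

View pics/s4.png

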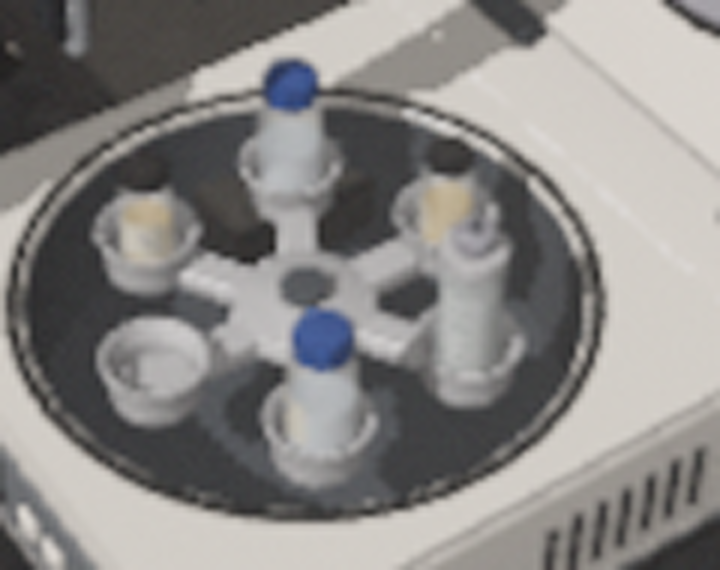

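The large vial stands in the front-right cup (325,390) and looks fully down. Now the front-left short vial.

Emit:
apply_moves(increments=[[1,0.4,20,0,48],[0,0,20,0,48],[0,0,20,0,48],[0,0,13,0,48],[0,0,8,0,48],[0,0,0,0,48],[0,0,0,0,18],[0,0,0,0,18],[0,0,0,0,18],[0,0,0,0,18],[0,0,0,0,18],[0,0,0,0,18],[0,0,0,0,18]])

```text
clock: 16.25
eef_pos: [0.5109, 0.0243, 0.1307]
tool_rot: [2.131, 2.306, 0.003]
ft_force: [1.5, -0.5, 6.8]
grip_width: 0.0184
grip_force: 23.9
```

```bash
python3 go.py 0.479 -0.0391 4.6
```

```text
clock 16.25 pos [0.5109 0.0243 0.1307] yaw_y 4.53 tilt [ 2.8e-03  3.0e-04 -1.0e+00] delta tool mm [-60.6 -36.8  -0.1] w 0.01844605305512794
turn -0.001
q [-0.77  0.46  0.85  2.02 -0.46  0.86  0.41]
```

Emit:
apply_moves(increments=[[0,0,0,0,8],[0,0,0,0,8],[0,0,-5,0,8],[0,0,-5,0,8],[0,0,0,0,8]])

```text
clock: 16.75
eef_pos: [0.5096, 0.0243, 0.1403]
tool_rot: [2.132, 2.307, 0.001]
ft_force: [-0.3, 0.2, -1.4]
grip_width: 0.0161
grip_force: 42.0
```

Run:
```python
from m import *
a,im=grab("scene"); save(im,"s5.png",(280,140,380,240),6); print(manip.state()["eef_pos"])
```

```text
[0.50953683 0.02436576 0.13994342]
```

View pics/s5.png

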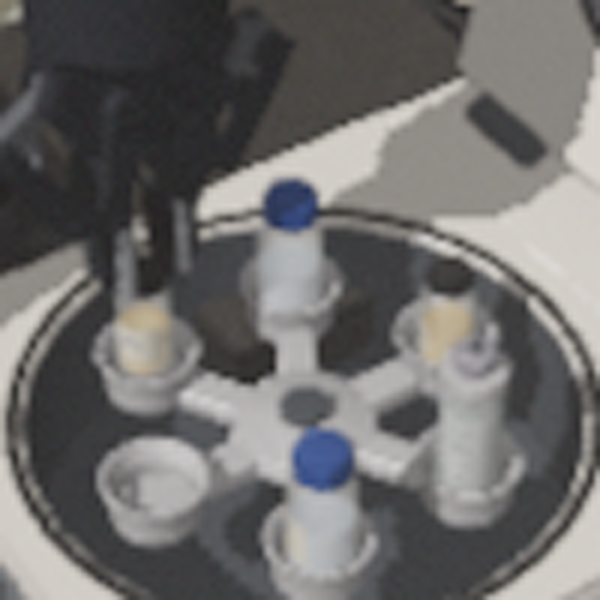

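The fingers hold the short vial by its cap (145,270). It isn't clear yet that it is rising, so I'll lift a little more and check its height.

Emit:
apply_moves(increments=[[0,0,0,0,8],[0,0,-5,0,8],[0,0,-10,0,8],[0,0,-10,0,8],[0,0,0,0,8],[0,0,0,0,8]])

```text
clock: 17.4
eef_pos: [0.5099, 0.0244, 0.1652]
tool_rot: [2.131, 2.307, 0.002]
ft_force: [-0.2, -0.5, -0.2]
grip_width: 0.0157
grip_force: 42.0
```

Run:
```python
from m import *
a,im=grab("scene"); save(im,"s6.png",(280,140,340,240),6); print(manip.state()["eef_pos"],manip.state()["grip_width"])
hsv=cv2.cvtColor(im["pixels"],cv2.COLOR_RGB2HSV)
o=dict(np.load("scene0.npz"))
for q in(o,im):
    h=cv2.cvtColor(q["pixels"],cv2.COLOR_RGB2HSV); m=(h[...,0]>12)&(h[...,0]<32)&(h[...,1]>50)&(h[...,2]>120); m[:170]=0;m[235:]=0;m[:,:290]=0;m[:,:]&=(np.arange(640)<325)[None]
    W=cloud(q)
    for c,st in comps(m,5,500): print(c.round(1),st, np.nanmedian(W[st[1]:st[1]+st[3],st[0]:st[0]+st[2]].reshape(-1,3),0).round(3))
```

```text
[0.50959034 0.02437031 0.1648964 ] 0.015876638493833247
[304.2 195.3] [301 194   7   4  18] [0.505 0.016 0.116]
[303.5 185.1] [300 184   8   3  22] [0.505 0.016 0.15 ]
```

View pics/s6.png

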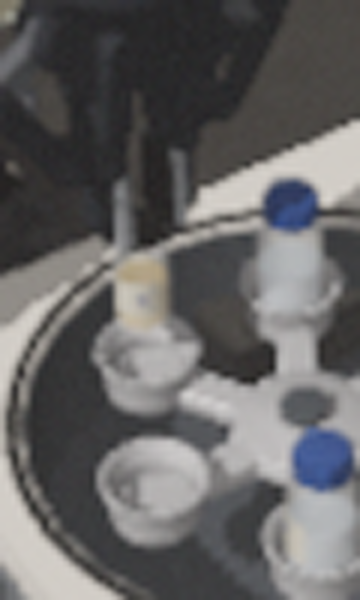

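The vial rose 34 mm with the tool, upright and held. Moving to the front cup.

Emit:
apply_moves(increments=[[-10,-6,0,0,8],[-15,-9,0,0,8],[-15,-9,0,0,8],[-15,-9,0,0,8],[-5.2,-3,0,0,8],[0,0,0,0,8],[0,0,0,0,8],[0,0,0,0,8]])

```text
clock: 18.25
eef_pos: [0.4788, -0.038, 0.1648]
tool_rot: [2.131, 2.308, 0.0]
ft_force: [0.8, 0.5, 0.3]
grip_width: 0.0159
grip_force: 42.0
```

```bash
python3 go.py 0.479 -0.0386 4.6
```

```text
clock 18.25 pos [ 0.4788 -0.038   0.1648] yaw_y 4.58 tilt [ 1.e-04  1.e-04 -1.e+00] delta tool mm [-0.6  0.1 -0. ] w 0.01588828534624309
turn -0.0
q [-0.73  0.36  0.91  2.05 -0.37  0.9   0.47]
```

Emit:
apply_moves(increments=[[-0.5,0,8,0,8],[0,0,8,0,8],[0,0,7,0,8],[0,0,5,0,8],[0,0,3,0,8],[0,0,2,0,8],[0,0,0,0,8],[0,0,0,0,8]])

```text
clock: 19.05
eef_pos: [0.4786, -0.0392, 0.1319]
tool_rot: [2.132, 2.307, 0.0]
ft_force: [-0.1, -0.8, -0.2]
grip_width: 0.0162
grip_force: 42.0
```

Emit:
apply_moves(increments=[[0,0,0.7,0,8],[0,0,0,0,45],[0,0,0,0,45],[0,0,0,0,45],[0,0,0,0,45],[0,0,-8,0,50],[0,0,-22,0,50],[0,0,-30,0,50],[0,0,-20,0,50],[0,0,0,0,50],[-18,3.4,0,0,50],[-36,6.9,0,0,50],[-36,6.9,0,0,50],[-36,6.9,0,0,50],[-36,6.9,0,0,50],[-36,6.9,0,0,50],[-18,3.4,0,0,50],[0,0,0,0,50],[0,0,0,0,50]])

```text
clock: 20.95
eef_pos: [0.5362, -0.2511, 0.2105]
tool_rot: [-2.132, -2.305, 0.001]
ft_force: [-0.4, 0.6, -0.3]
grip_width: 0.0497
grip_force: 0.0
```

```bash
python3 go.py 0.5370 -0.2508 4.6
python3 - <<'E'
from m import *
a,im=grab("scene"); save(im,"s7.png",(280,160,440,305),5)
W=cloud(im); q=dict(np.load("scene0.npz"))
im=grab("top")[1]; W=cloud(im)
m=(W[...,2]>.078)&(W[...,2]<.09)&(W[...,1]<-.2)&(W[...,1]>-.3)&(W[...,0]<.6)
for c,st in comps(m,4,300): print(c,st[4],onplane(im,*c,.0815))
s,w=grab("wrist"); W=cloud(w,s); m=(W[...,2]>.074)&(W[...,2]<.09)&(abs(W[...,1]+.25)<.04)&(abs(W[...,0]-.537)<.04)
for c,st in comps(m,4,3000): print(c,st[4],onplane(w,*c,.08,s))
analyse(w,s,np.array([.549,-.0335]))
E
```

```text
clock 20.95 pos [ 0.5362 -0.2511  0.2105] yaw_y 4.47 tilt [-1.2e-03  5.0e-04 -1.0e+00] delta tool mm [ 0.3  0.8 -0. ] w 0.049652916559611425
turn -0.002
q [-0.25  0.51  0.89  1.73 -0.43  1.12  0.85]
[322.05217391 194.33478261] 230 [ 0.53741803 -0.2518604   0.08      ]
[332.16666667 192.16666667] 6 [ 0.54724341 -0.24882908  0.08      ]
bowl 73 [array([ 0.5492, -0.0332,  0.1182]), np.float64(0.0002)]
z 0.13 [315.    6.6] 286 [ 0.521  -0.1089  0.1375]
z 0.13 [413.7   6.3] 154 [ 0.5854 -0.1035  0.1375]
z 0.144 [314.6   0.8] 34 [ 0.5211 -0.1095  0.1495]
z 0.144 [423.3   2. ] 87 [ 0.5879 -0.1048  0.1495]
```

View pics/s7.png

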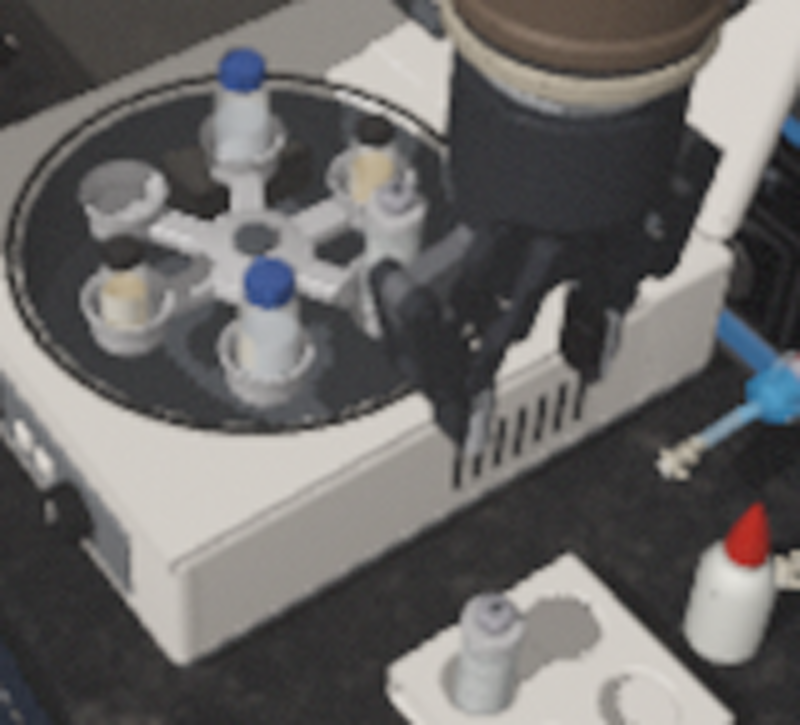

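The short vial stands in the front cup (125,300), the front-left cup is empty, and the crown is upright in the rack (490,650). Picking up the crown.

Emit:
apply_moves(increments=[[0,1,15,0,50],[0,0,30,0,50],[0,0,35,0,50],[0,0,35,0,50],[0,0,20,0,50],[0,0,12,0,50],[0,0,7,0,50],[0,0,0,0,50],[0,0,0,0,18],[0,0,0,0,18],[0,0,0,0,18],[0,0,0,0,18],[0,0,0,0,18],[0,0,0,0,18],[0,0,0,0,18]], grip_force=30)

```text
clock: 22.6
eef_pos: [0.5384, -0.2516, 0.0581]
tool_rot: [2.131, 2.306, 0.001]
ft_force: [-1.0, 0.8, 6.9]
grip_width: 0.0246
grip_force: 29.5
```

Emit:
apply_moves(increments=[[0,0,-6,0,18],[0,0,-15,0,18],[0,0,-30,0,18],[0,0,-40,0,18],[0,0,-40,0,18],[0,0,-35,0,18],[0,0,-11,0,18],[0,0,0,0,18],[17,-0.4,0,0,18],[35,-0.9,0,0,18],[35,-0.9,0,0,18],[35,-0.9,0,0,18],[35,-0.9,0,0,18],[35,-0.9,0,0,18],[35,-0.9,0,0,18],[35,-0.9,0,0,18],[15,-0.4,0,0,18],[0,0,0,0,18],[0,0,0,0,18]])

```text
clock: 24.5
eef_pos: [0.5081, 0.0242, 0.2333]
tool_rot: [-2.131, -2.307, 0.003]
ft_force: [0.1, -1.3, -0.5]
grip_width: 0.0249
grip_force: 29.5
```

```bash
python3 go.py 0.5091 0.0241 4.6
```

```text
clock 24.5 pos [0.5081 0.0242 0.2333] yaw_y 4.55 tilt [-1.5e-03 -8.0e-04 -1.0e+00] delta tool mm [-0.1  1.  -0. ] w 0.02488342650892628
turn -0.001
q [-0.89  0.33  0.97  1.9  -0.31  1.07  0.28]
```

Emit:
apply_moves(increments=[[0,1,12,0,18],[0,0,22,0,18],[0,0,20,0,18],[0,0,12,0,18],[0,0,8,0,18],[0,0,6,0,18],[0,0,5,0,18],[0,0,3,0,18],[0,0,0,0,18],[0,0,0,0,18]])

```text
clock: 25.5
eef_pos: [0.51, 0.0246, 0.1464]
tool_rot: [2.132, 2.307, 0.001]
ft_force: [-1.1, 1.2, -0.4]
grip_width: 0.0245
grip_force: 29.5
```

```bash
python3 go.py 0.5091 0.0241 4.6
```

```text
clock 25.5 pos [0.51   0.0246 0.1464] yaw_y 4.53 tilt [ 6.e-04  2.e-04 -1.e+00] delta tool mm [-0.4 -0.9 -0. ] w 0.024549707317424917
turn -0.001
q [-0.79  0.44  0.88  2.   -0.44  0.89  0.4 ]
```

Emit:
apply_moves(increments=[[-0.4,-0.7,4,0,18],[0,0,3,0,18],[0,0,1.5,0,18],[0,0,0,0,18],[0,0,0,0,18]])

```text
clock: 26.0
eef_pos: [0.5091, 0.024, 0.1376]
tool_rot: [-2.132, -2.307, 0.0]
ft_force: [-0.0, -0.4, -0.0]
grip_width: 0.0248
grip_force: 29.5
```

Emit:
apply_moves(increments=[[0,0,0,0,45],[0,0,0,0,45],[0,0,0,0,45],[0,0,0,0,45],[0,0,-8,0,48],[0,0,-22,0,48],[0,0,-30,0,48],[0,0,-30,0,48],[0,0,-30,0,48],[0,-20,0,0,48],[0,-30,0,0,48],[0,-30,0,0,48],[0,0,0,0,48],[0,0,0,0,48]])

```text
clock: 27.4
eef_pos: [0.4294, 0.0182, 0.2582]
tool_rot: [-2.13, -2.308, -0.004]
ft_force: [0.4, 0.2, 0.9]
grip_width: 0.0482
grip_force: 0.0
```

Run:
```python
from m import *
a,im=grab("scene"); save(im,"s8.png",(280,160,400,255),6)
print("SCENE"); analyse(im,None,np.array([.549,-.0335]))
print("TOP"); analyse(grab("top")[1],None,np.array([.549,-.0335]))
s,w=grab("wrist"); print("WRIST",s["eef_pos"]); analyse(w,s,np.array([.549,-.0335]))
```

```text
SCENE
bowl 150 [array([ 0.5482, -0.0331,  0.1179]), np.float64(0.0002)]
blue [327.8 173.9] 49 [0.574  0.0229 0.149 ]
blue [333.2 216.2] 64 [ 0.5156 -0.1016  0.149 ]
z 0.13 [327.7 178.4] 38 [0.572  0.0202 0.1375]
z 0.13 [354.2 185.1] 46 [ 0.6145 -0.0313  0.1375]
z 0.13 [302.6 190.6] 25 [0.5005 0.0132 0.1375]
z 0.13 [303.5 209.4] 50 [ 0.4744 -0.0416  0.1375]
z 0.13 [357.7 208.6] 30 [ 0.58   -0.1002  0.1375]
z 0.13 [332.8 221.5] 46 [ 0.5125 -0.1056  0.1375]
z 0.144 [327.6 172.4] 56 [0.5761 0.0275 0.1495]
z 0.144 [302.2 186.2] 29 [0.5011 0.015  0.1495]
z 0.144 [358.1 203.9] 32 [ 0.5818 -0.0979  0.1495]
z 0.144 [333.  214.8] 74 [ 0.5171 -0.0984  0.1495]
z 0.155 [301.8 180.6] 35 [0.503  0.0191 0.163 ]
z 0.155 [358.3 198.3] 38 [ 0.5839 -0.0943  0.163 ]
TOP
bowl 163 [array([ 0.5493, -0.0323,  0.1178]), np.float64(0.0002)]
blue [276. 171.] 63 [0.579  0.0293 0.149 ]
blue [333.5 196.9] 59 [ 0.5196 -0.0961  0.149 ]
z 0.13 [302.1 153.8] 48 [ 0.6187 -0.0287  0.1375]
z 0.13 [279.9 175.4] 8 [0.5708 0.0215 0.1375]
z 0.13 [274.  176.4] 7 [0.5687 0.0346 0.1375]
z 0.13 [332.8 200.1] 26 [ 0.5138 -0.095   0.1375]
z 0.13 [308.2 216.8] 42 [ 0.4777 -0.04    0.1375]
z 0.144 [276.2 171.3] 73 [0.5784 0.029  0.1495]
z 0.144 [333.8 196.7] 70 [ 0.5201 -0.0969  0.1495]
z 0.155 [330.8 164.8] 44 [ 0.5887 -0.0909  0.163 ]
WRIST [0.43026945 0.01800319 0.25810733]
bowl 166 [array([ 0.5497, -0.0334,  0.1182]), np.float64(0.0003)]
blue [480.7 198.7] 502 [0.577  0.0293 0.149 ]
z 0.13 [467.9 190.9] 224 [0.5698 0.0331 0.1375]
z 0.13 [395.1 187.8] 77 [0.4999 0.0307 0.1375]
z 0.13 [360.6 250.1] 201 [ 0.475  -0.037   0.1375]
z 0.13 [499.  250.8] 296 [ 0.6161 -0.0268  0.1375]
z 0.144 [397.7 192.2] 76 [0.4994 0.0296 0.1495]
z 0.144 [481.8 198.3] 507 [0.5776 0.0299 0.1495]
z 0.155 [408.2 202.4] 264 [0.506  0.0245 0.163 ]
```

View pics/s8.png

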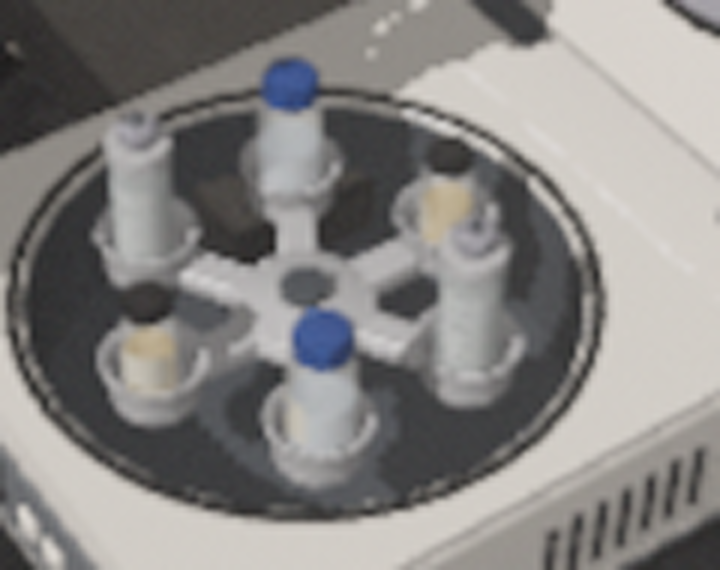

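Run:
```python
from m import *
o=dict(np.load("scene0.npz")); im=grab("scene")[1]
A=np.radians(4.6+60*np.arange(6)); C=np.c_[.5488+.07*np.cos(A),-.0335+.07*np.sin(A)]
for q in(o,im):
    W=cloud(q); print([ (np.sort(W[...,2][np.hypot(W[...,0]-c[0],W[...,1]-c[1])<.018])[-6:].mean()-.085).round(4) for c in C])
print(manip.state()["clock"])
```

```text
[np.float64(0.0536), np.float64(0.0657), np.float64(0.053), np.float64(0.0655), np.float64(0.0779), np.float64(0.078)]
[np.float64(0.0533), np.float64(0.0658), np.float64(0.2768), np.float64(0.0541), np.float64(0.066), np.float64(0.078)]
27.6
```

Run:
```python
from m import *
for n in("scene","wrist"):
    s,im=grab(n); W=cloud(im,s)
    for c in((.5091,.0241),(.5886,-.0915)):
        z=W[...,2][(np.hypot(W[...,0]-c[0],W[...,1]-c[1])<.018)&(W[...,2]<.19)]; print(n,c,len(z),np.sort(z)[-6:].round(4)-.085)
```

```text
scene (0.5091, 0.0241) 300 [0.0771 0.0774 0.0775 0.0779 0.0789 0.0798]
scene (0.5886, -0.0915) 416 [0.0768 0.0775 0.0776 0.0778 0.0781 0.0794]
wrist (0.5091, 0.0241) 1662 [0.0785 0.0785 0.0785 0.0786 0.0786 0.0786]
wrist (0.5886, -0.0915) 774 [0.0459 0.0461 0.0462 0.0463 0.0466 0.0472]
```

All six tubes are at the right height, opposite their twins, and the gripper is clear. Handing in.

```bash
python3 -c "
from workcell import manip
print(manip.job_done())"
```

```text
the job is handed in; nothing more can be done
None
```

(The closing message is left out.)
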